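# Shut the bench down: sweep the power off, clear the blocks into the drawer

### The job

Shut the bench down for the night. First switch off all four toggles of the power bank in one finger drag along the row, without taking the finger away from the bank while only some are off; only then pull the low unit's drawer fully open, put the cork sanding block and every short wooden piece (up to about 11 cm long) that lies on the desk between the bank and the drawer unit or in front of the bank into it, and push the drawer fully shut. Leave the pincers where they lie, and the timber along the back of the desk too.

Things in the scene. Friction and masses are not known exactly. Their poses are not given: they have to be found in the camera images.
- power_bank: grey switched power bank fixed to the desk, 84 x 300 x 34 mm. Origin: centre of its underside; z up, y along its length. Four black paddle toggles stand in a row along y at x = -18 mm, y = -93, -31, +31, +93 mm (toggle0 to toggle3), with a socket beside each.
- toggle_row (a point): middle of the row of toggle hinges, 34 mm over the desk, axes as the bank's. Paddles 20 (x) x 9 x 52 mm long, hinged at the foot, tip along y: ON leans 20 deg to -y (tip 84 mm over the desk), OFF 62 deg to +y (top 63 mm). They fall freely to the nearer stop once past upright. A finger drawn in +y, its tip about 73 mm over the desk, tips each over and passes above it.
- toggle0 (a joint): toggle 0 (y = -93 mm on the bank): 0 rad = ON, 0.35 upright, 1.43 = fully OFF. All start ON.
- toggle1 (a joint): toggle 1 (y = -31 mm on the bank): 0 rad = ON, 0.35 upright, 1.43 = fully OFF. All start ON.
- toggle2 (a joint): toggle 2 (y = 31 mm on the bank): 0 rad = ON, 0.35 upright, 1.43 = fully OFF. All start ON.
- toggle3 (a joint): toggle 3 (y = 93 mm on the bank): 0 rad = ON, 0.35 upright, 1.43 = fully OFF. All start ON.
- drawer (a joint): the drawer of the low wooden unit: 0 m = shut, grows as it is pulled out, stop at 0.15 m; sliding friction about 1 N, it stays where left.
- drawer_unit: low wooden one-drawer unit fixed to the desk, 200 (x) x 340 (y) x 80 (z) mm. Origin: centre of its underside; the drawer front (15 mm thick, top edge 72 mm over the desk) is at its -x side and pulls out to its -x. The roof's front edge is at x = -85 mm; what lies further out is open from above.
- drawer_handle (a point): middle of the drawer's steel bar handle; axes as the unit's. The bar is 11 mm thick, 120 mm long along y, 44 mm over the desk, its centre line 40 mm in front of the drawer front, held by two stays at y = +-50 mm.
- drawer_floor (a point): centre of the drawer's inner floor, 16 mm over the desk; axes as the unit's; moves with the drawer. Inside, the tray reaches x = +-81, y = +-153 mm; walls 6 mm thick, 40 mm above the floor; 56 mm between floor and roof when shut. Fully out, the tray is uncovered from x = -81 to +63 mm.
- sanding_block: cork sanding block with paper wrapped round it, 64 x 112 x 34 mm. Origin: centre of its underside; x across, y along its length, z up. One of the pieces to put away; absent in some starts.
- short_block: plain brown wooden block, 50 x 75 x 40 mm. Origin: centre of its underside; x across, y along its length, z up. One of the pieces to put away; absent in some starts.
- grey_offcut: weathered grey-brown wooden offcut, 40 x 100 x 30 mm. Origin: centre of its underside; x across, y along its length, z up. One of the pieces to put away; absent in some starts.
- flat_offcut: brown wooden offcut, 35 x 110 x 20 mm. Origin: centre of its underside; x across, y along its length, z up. One of the pieces to put away; absent in some starts.
- pincers: pincers with red handles, 61 x 201 x 16 mm, lying flat, origin under the middle, length along y. Stay where they are.

How it is judged:
By the outcome, as a careful person would: the job done as asked, in the order asked, and still so for the second after the job is handed in, with the robot touching nothing.
Of sanding_block, short_block, grey_offcut, flat_offcut only 2 to 4 are there at a start; the rules pass over those that are not, and their reading is None.
At some moment in a run one of sanding_block, short_block, grey_offcut, flat_offcut may be knocked a few centimetres aside while the robot is not near it.
Once in a run the grip may slacken for a moment while it holds something.
It also fails if it takes over 210 s, if anything falls off the work surface, if the arm or the gripper's body presses on something with over 40 N, if the wrist force passes 120 N, or if a joint passes its speed limit or range.

### The arm

A 6-joint arm with a two-finger parallel gripper is mounted at the origin on a cart in front of the work surface, level with it; the furniture and walls round the work are solid. World frame = base frame: x ahead of the robot, y to its left, z up, the work surface at z = 0. Lengths are in mm, angles in rad, forces in N, time in s.
With the tool pointing down it reaches from about 275 to 825 mm from the base axis. Payload 4.9 kg.
Tool frame: the origin (TCP) lies between the finger pads, 19 mm behind the fingertips; this is the grasp point; z points along the fingers, y is the direction in which the jaws open and shut (so a half turn about z gives the same grasp; the last joint's range is limited). The gripper opens to 85 mm and grips with 20 to 120 N. Pads are 22 mm wide; open, the fingers measure 114 mm over their backs; the gripper's body (76 mm by 85 mm) begins 54 mm behind the grasp point. The pads swing forward as they close: fully open they stand 13 mm farther back than shut.
Start: joints at [1.063, 0.326, -0.193, 1.052, 0, 1.437], TCP at [200.831, 512.04, 249.981] pointing down, gripper open.
Joint ranges: [-2.65, 2.65], [-0.97, 1.79], [-1.3, 1.35], [-1.93, 2.1], [-1.47, 1.37], [-3.14, 3.14]. Speed limits (rad/s): [2.57, 2.57, 3.14, 3.14, 3.14, 3.14].

### API

Orientations are given as [roll, pitch, yaw] about the fixed x, y, z axes, in that order (R = Rz(yaw) Ry(pitch) Rx(roll)).
In Python, from bench import bot, solve_ik, imaging gives the robot as it stands. Calls block until the motion is done:
- bot.move_ptp(position, orientation): joint-space move of the TCP to a pose.
- bot.movel(position, rot=None, max_speed=150, threshold=None): straight line of the TCP; rot=None keeps the orientation; max_speed is the mean speed in mm/s. With threshold (N) it stops when the force on the tool has changed by that much, and returns True; else False.
- bot.move_j(angles): joint-space move.
- bot.grip(opening, effort=None): opening from 0.0 (shut) to 1.0 (fully open); effort is the grip in N (None keeps the last); returns when the fingers have stopped.
- bot.dwell(seconds).
- solve_ik(position, orientation): joint angles nearest the present ones, or None.
- bot.get_state(): the state.
- imaging.capture(name): name is "side" or "top"; returns the picture (384x512x3 uint8, blue, green, red); there is no depth.
- imaging.camera_model(name): a dict with "K" (3x3 intrinsics, pixels), "position" and "rotation" of the camera in the world. Camera axes: x right, y up, looking along -z (the intrinsics and any distortion apply to the point x, -y, -z); pixel columns grow to the right and rows downward; lengths in mm; the calibration is good to about 2 mm. A picture is of the moment at which its call begins. camera_model takes no time and is no camera call.
A pose or a line that the arm cannot do raises bot.IKError and nothing moves.
- bot.sign_off(): hands the job in, once; it reports no verdict.
The state is a dict: "t": time; "qpos": joint angles; "joint_velocities": joint speeds; "effort": joint torques, N m; "tcp_pos": TCP position; "orientation": TCP orientation; "contact_force": force on the tool from outside, world axes, zero at the start; "wrist_torque": the same for the moment, N m; "opening": opening from 0.0 (shut) to 1.0 (fully open).
Only numpy, scipy, OpenCV 4.12 (cv2) and the standard library are available. Lean on these libraries where they do the work, as an engineer would, in place of code of your own. Each camera call takes 0.05 s, during which the arm holds its last target. There are 200 camera calls.

## Working session

There is one attempt and no reset: what is moved stays moved. The work goes in short steps, each a Python script; the robot and the scene stay as the last script left them, time stands still between calls to the robot, and variables do not carry over. Pictures are saved under pics/ and viewed, about 12 in all and at most 16, crops included, and the job is handed in when it is done.

```bash
ls; mkdir -p pics; python3 - <<'E'
from bench import bot, imaging
import cv2
for n in("top","side"):
    cv2.imwrite(f"pics/{n}0.png",cv2.resize(imaging.capture(n),(800,600),interpolation=cv2.INTER_CUBIC)); print(imaging.camera_model(n))
print(bot.get_state())
E
```

```text
pics
{'K': array([[434.39928171,   0.        , 253.62450151],
       [  0.        , 434.39928171, 189.77126378],
       [  0.        ,   0.        ,   1.        ]]), 'position': array([ 283.80271254,   67.95665189, 1304.68843501]), 'rotation': array([ 0.19681939,  0.02436439, -1.57825786])}
{'K': array([[471.79315429,   0.        , 256.83495097],
       [  0.        , 471.79315429, 183.31834525],
       [  0.        ,   0.        ,   1.        ]]), 'position': array([ -18.67302474, -845.77249133,  909.57065219]), 'rotation': array([ 0.89742391, -0.00872016, -0.52508884])}
{'t': 0.1, 'qpos': array([ 1.06278013e+00,  3.26882151e-01, -1.93470868e-01,  1.05201572e+00,
       -3.74871645e-06,  1.43664191e+00]), 'joint_velocities': array([ 0.00097119, -0.00306742,  0.00238553, -0.0012179 , -0.00163615,
        0.00088092]), 'effort': array([-3.07515111e-04, -4.44239330e+01,  2.63038427e+01,  7.86243821e-03,
       -1.91447839e-04,  5.12313733e-06]), 'tcp_pos': array([200.59270084, 511.58725205, 249.2783187 ]), 'orientation': array([-3.14003387e+00, -2.06599077e-04,  2.76773071e+00]), 'contact_force': array([-1.24764927, -0.36362319, -0.71114946]), 'wrist_torque': array([ 0.03360218,  0.00361857, -0.03130401]), 'opening': 1.0014658961412684}
```

View pics/top0.png

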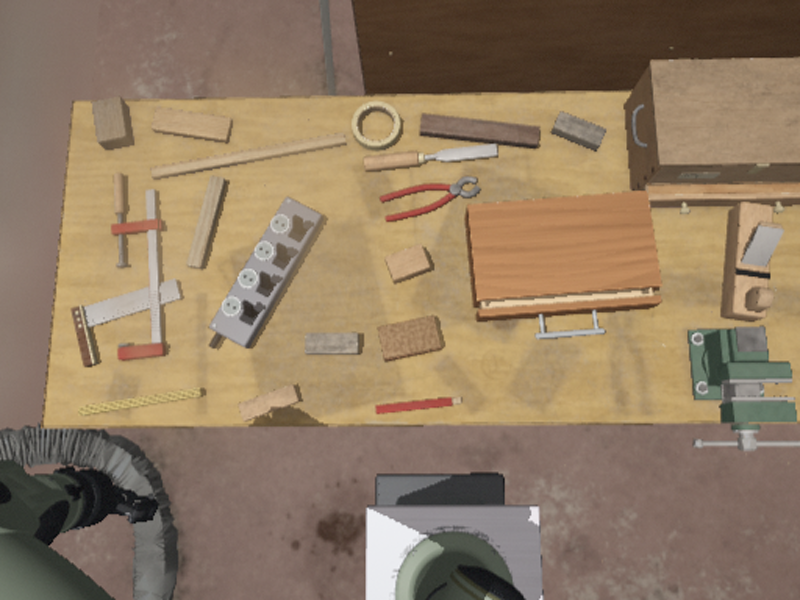

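View pics/side0.png

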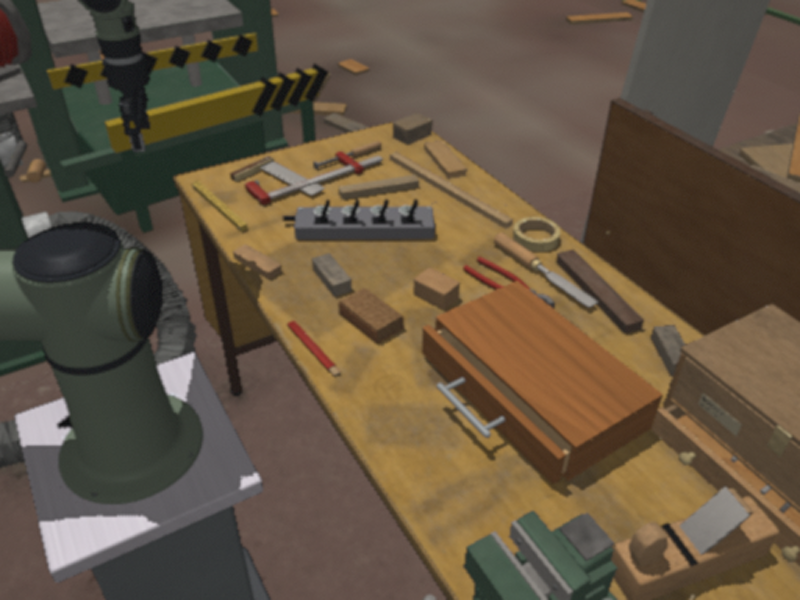

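Top view (800 px scale): bank at (265,272), short block at (408,263), cork block at (408,338), grey offcut at (333,343), flat offcut at (269,401), pincers at (430,195), and the drawer unit at (563,255) with its handle at (571,324). All four pieces are there. I'll enlarge the area to measure it.

```bash
cat > h.py <<'E'
import numpy as np, cv2
from scipy.spatial.transform import Rotation as R
from bench import bot, solve_ik, imaging
def cam(n):
    m=imaging.camera_model(n); return m["K"],np.array(m["position"]),R.from_euler('xyz',m["rotation"]).as_matrix()
def px2w(n,u,v,z):
    K,p,r=cam(n); d=r@np.array([(u-K[0,2])/K[0,0],-(v-K[1,2])/K[1,1],-1.]); return (p+d*(z-p[2])/d[2])[:2]
def w2px(n,P):
    K,p,r=cam(n); c=(np.atleast_2d(P)-p)@r; return np.c_[K[0,2]+K[0,0]*c[:,0]/-c[:,2],K[1,2]+K[1,1]*c[:,1]/c[:,2]]
def local(pose,P):   # pose x,y,yaw ; local points -> world
    x,y,a=pose; P=np.atleast_2d(P).astype(float); c,s=np.cos(a),np.sin(a)
    return np.c_[x+c*P[:,0]-s*P[:,1],y+s*P[:,0]+c*P[:,1],P[:,2]]
def box(pose,sx,sy,z0,z1):
    return local(pose,[(i*sx/2,j*sy/2,z) for z in(z0,z1) for i,j in((-1,-1),(1,-1),(1,1),(-1,1))])
def draw(img,n,pose,sx,sy,z0,z1,off,s,col=(0,0,255)):
    q=((w2px(n,box(pose,sx,sy,z0,z1))-off)*s).astype(int)
    cv2.polylines(img,[q[4:].reshape(-1,1,2)],True,col,1); cv2.polylines(img,[q[:4].reshape(-1,1,2)],True,(255,0,0),1)
def crop(n,x0,y0,w,h,s):
    return cv2.resize(imaging.capture(n)[y0:y0+h,x0:x0+w],None,fx=s,fy=s,interpolation=cv2.INTER_CUBIC)
E
python3 - <<'E'
from h import *
im=crop("top",130,110,300,165,2.6667)
for k in range(0,300,50): cv2.putText(im,str(130+k),(int(k*2.6667),10),0,.35,(255,0,0),1); cv2.line(im,(int(k*2.6667),10),(int(k*2.6667),16),(255,0,0),1)
cv2.imwrite("pics/c1.png",im)
for nm,u,v,z in [("bank",265,272,34),("short",408,263,40),("cork",408,338,34),("grey",333,343,30),("flat",269,401,20),("handle",571,324,44)]: print(nm,px2w("top",u*.64,v*.64,z).round())
E
```

```text
bank [589. 350.]
short [602.  74.]
cork [457.  76.]
grey [450. 218.]
flat [343. 338.]
handle [ 479. -229.]
```

View pics/c1.png

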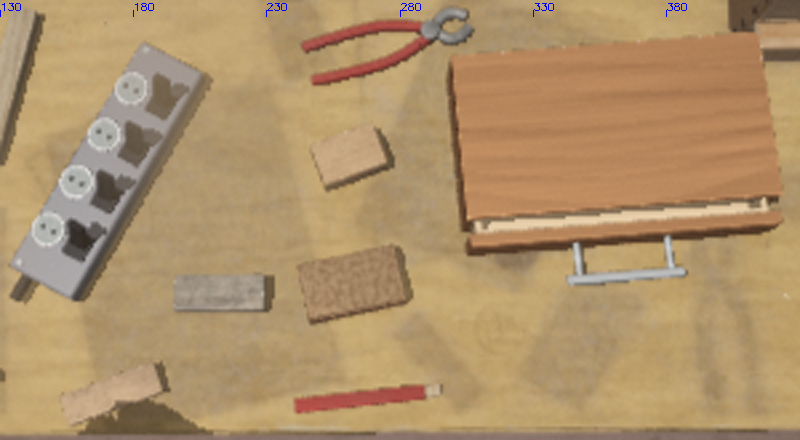

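```bash
cat > fit.py <<'E'
from h import *
from scipy.optimize import least_squares
def W(u,v,z): return px2w("top",130+u/2.6667,110+v/2.6667,z)
def fit(loc,px,z):
    w=np.array([W(*p,z) for p in px]); loc=np.array(loc,float)
    A=(loc-loc.mean(0));B=w-w.mean(0); a=np.arctan2((A[:,0]*B[:,1]-A[:,1]*B[:,0]).sum(),(A*B).sum())
    c,s=np.cos(a),np.sin(a);M=np.array([[c,-s],[s,c]]); t=w.mean(0)-M@loc.mean(0)
    return (*t,a),np.abs(w-(loc@M.T+t)).max()
def rect(sx,sy): return [(sx/2,sy/2),(-sx/2,sy/2),(-sx/2,-sy/2),(sx/2,-sy/2)] 
O={}
O['bank']=fit([(42,-150),(-42,-150),(-42,150),(42,150)],[(142,42),(212,72),(78,300),(10,262)],34)
# blocks long axis ~ world y (image left): (+x+y)=up-left, (-x,+y)=down-left, (-,-)=down-right, (+,-)=up-right
O['short']=fit(rect(50,75),[(309,154),(326,189),(389,158),(376,125)],40)
O['cork']=fit(rect(64,112),[(298,262),(311,322),(404,298),(395,246)],34)
O['grey']=fit(rect(40,100),[(174,276),(174,311),(264,310),(264,273)],30)
O['flat']=fit(rect(35,110),[(61,396),(74,424),(163,386),(154,362)],20)
O['unit']=fit([(100,170),(-85,170),(-85,-170),(100,-170)],[(450,57),(468,222),(780,195),(760,32)],80)
S=dict(bank=(84,300,34),short=(50,75,40),cork=(64,112,34),grey=(40,100,30),flat=(35,110,20),unit=(200,340,80))
if __name__=="__main__":
    im=cv2.imread("pics/c1.png"); off=np.array([130,110])
    for k,(p,e) in O.items():
        print(k,np.round(p,3),round(e,1)); draw(im,"top",p,S[k][0],S[k][1],0,S[k][2],off,2.6667)
    u=O['unit'][0]
    for q in (local(u,[(-100,0,72),(-85,0,72),(-140,60,44),(-140,-60,44)]),local(O['bank'][0],[(-18,y,34) for y in(-93,-31,31,93)])):
        for a in (w2px("top",q)-off)*2.6667: cv2.circle(im,tuple(a.astype(int).tolist()),3,(0,255,0),-1)
    for p in [(577,280),(682,272)]: print("bar end",W(*p,44))
    cv2.imwrite("pics/c2.png",im)
E
python3 fit.py
```

```text
bank [593.454 343.814   1.067] 4.6
short [6.0053e+02 7.3512e+01 4.2100e-01] 5.7
cork [4.59272e+02 7.29210e+01 1.94000e-01] 4.1
grey [4.49581e+02 2.20681e+02 1.20000e-02] 0.6
flat [341.793 337.653   0.373] 3.9
unit [ 6.13961e+02 -2.14910e+02  6.80000e-02] 3.6
bar end [ 457.27424232 -172.69141007]
bar end [ 464.82719424 -287.07331357]
```

View pics/c2.png

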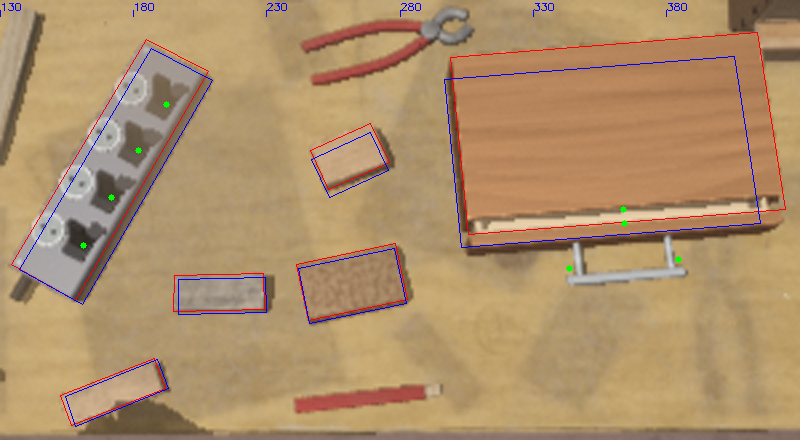

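The overlay matches the pieces. The drawer starts about 13 mm open, with the bar measured at about (461,-230). Next is the toggle drag, from the far-right end toward the near-left, which is the bank's +y.

```bash
cat > drag.py <<'E'
from h import *
from fit import O
b=O['bank'][0]; rot=[np.pi,0,b[2]+np.pi/2]
P=lambda y,z: local(b,[(-18,y,z)])[0]
print(P(-145,92),P(155,92),solve_ik(P(-145,92),rot))
bot.grip(0.0,40)
bot.move_ptp(P(-145,200),rot); bot.movel(P(-145,92)); bot.movel(P(155,92),max_speed=70)
s=bot.get_state();print(s['t'],s['tcp_pos'],s['contact_force'])
bot.movel(P(155,220))
bot.move_ptp([300,-200,300],[np.pi,0,1.64]); print(bot.get_state()['t'])
a=crop("top",120,110,200,165,2.6); t=crop("side",150,110,180,100,3)
c=np.zeros((600,540,3),np.uint8); a=cv2.resize(a,(364,300)); c[:300,:364]=a; c[300:,:]=t; cv2.imwrite("pics/d1.png",c)
E
python3 drag.py
```

```text
[711.73832228 258.03521619  92.        ] [449.03035178 402.89557045  92.        ] [0.25043353 0.8315503  0.26664947 1.0058955  0.         0.75436024]
8.275 [449.11320865 402.85203636  92.01207803] [ 0.40073837 -0.66000484  0.00177829]
11.5083
```

View pics/d1.png

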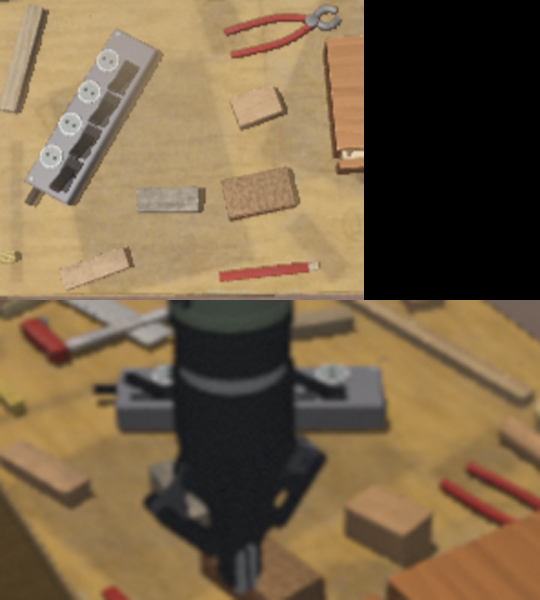

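The top crop shows all four paddles lying toward the near-left (OFF), and the side crop shows the two visible ones flat. Now the drawer.

```bash
cat > open.py <<'E'
from h import *
from fit import O
u=O['unit'][0]; rot=[np.pi,0,u[2]+np.pi/2]
H=lambda d,z: local(u,[(-140-d,-2,z)])[0]
bot.grip(0.36,40)
bot.move_ptp(H(13,140),rot); print("touch",bot.movel(H(13,44),max_speed=60,threshold=12))
bot.grip(0.0,40); print(bot.get_state()['opening'])
print("stop",bot.movel(H(165,44),max_speed=60,threshold=20))
s=bot.get_state();print(s['t'],s['tcp_pos'],s['contact_force'],s['opening'],"d=",-(s['tcp_pos'][:2]-np.array(u[:2]))@[np.cos(u[2]),np.sin(u[2])]-140)
bot.grip(0.36); bot.movel(np.r_[bot.get_state()['tcp_pos'][:2],160])
bot.move_ptp([300,-350,300],[np.pi,0,1.64])
cv2.imwrite("pics/e1.png",crop("top",130,110,300,190,2.6667)); print(bot.get_state()['t'])
E
python3 open.py
```

```text
touch False
0.11157550963254333
stop True
17.0 [ 328.4749762  -236.66318834   44.60181232] [2.07868757 0.06576312 0.85377734] 0.11136474596335431 d= 146.30489479872796
19.0583
```

View pics/e1.png

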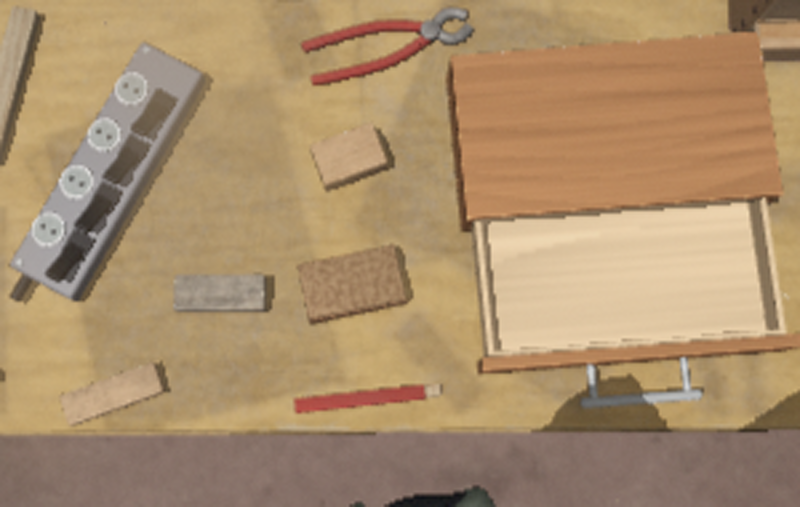

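The drawer is open to its stop and the pieces have not moved. Next are the pick-and-place cycles, each with a change check before it.

```bash
cat > pick.py <<'E'
from h import *
from fit import O,S,W
import sys,os
hd=np.array([328.47,-236.66]); ua=O['unit'][0][2]
fc=(*local((*hd,ua),[(142,2,0)])[0][:2],ua)   # drawer floor frame
SLOT=dict(cork=-97.6,short=-17.2,grey=51.2,flat=112.1)
def changed(k,pose):
    ref=cv2.resize(cv2.imread("pics/top0.png"),(512,384),interpolation=cv2.INTER_AREA)
    m=np.zeros((384,512),np.uint8); cv2.fillConvexPoly(m,w2px("top",box(pose,S[k][0]+10,S[k][1]+10,S[k][2],S[k][2]))[4:].astype(int),1)
    return float(cv2.absdiff(ref,imaging.capture("top")).mean(2)[m>0].mean())
def near(a,ref): return a+np.pi*round((ref-a)/np.pi)
def pick(k,pose,zg=24):
    st=lambda:bot.get_state()
    yaw=near(pose[2]-np.pi/2,-1.3); rot=[np.pi,0,yaw]; w=S[k][0]/85
    bot.grip(min(1.0,w+.3),60); bot.move_ptp([pose[0],pose[1],140],rot)
    t=bot.movel([pose[0],pose[1],zg],max_speed=90,threshold=12)
    if t: print("touched early",st()['tcp_pos'])
    bot.grip(0.0,60); o=st()['opening']; print(k,"grip",round(o,3),"expect",round(w,3))
    bot.movel([pose[0],pose[1],150],max_speed=120); o2=st()['opening']; print("lifted",round(o2,3),st()['contact_force'].round(1))
    return abs(o2-w)<.08
def place(k,zg=24):
    st=lambda:bot.get_state(); p=local(fc,[(-9,SLOT[k],0)])[0]; rot=[np.pi,0,ua-np.pi]
    bot.move_ptp([p[0],p[1],150],rot); o=st()['opening']; print("over drawer",round(o,3))
    t=bot.movel([p[0],p[1],16+zg+1],max_speed=60,threshold=10); print("touch",t,st()['tcp_pos'].round(1))
    bot.grip(st()['opening']+.08); bot.movel([p[0],p[1],150]); 
    print("released",round(st()['opening'],3),"t",st()['t'])
E
python3 - <<'E'
from pick import *
q=lambda u,v,z:W(u,v,z).round(1)
print("fc",fc,"img floor ctr",np.mean([q(488,222,16),q(745,203,16),q(765,332,16),q(498,350,16)],axis=0), local(fc,[(0,153,0),(0,-153,0)]).round(1), "walls z16",q(493,286,16),q(755,268,16))
for k in SLOT: print(k,changed(k,O[k][0]))
if pick('cork',O['cork'][0]): place('cork')
for k in SLOT: print(k,changed(k,O[k][0]))
E
```

```text
fc (np.float64(470.0002046790731), np.float64(-224.94670996262417), np.float64(0.0684900062825444)) img floor ctr [ 465.025 -230.15 ] [[ 459.5  -72.3    0. ]
 [ 480.5 -377.6    0. ]] walls z16 [455.4 -84.4] [ 472.5 -376. ]
cork 1.9712009803921566
short 2.2840136054421767
grey 2.1700779727095516
flat 4.801975308641975
cork grip 0.735 expect 0.753
lifted 0.732 [ 0.7 -0.1 -0.9]
over drawer 0.737
touch False [ 467.9 -323.1   41.4]
released 0.811 t 29.2917
cork 25.614276960784313
short 1.6712018140589568
grey 1.7475633528265109
flat 4.586666666666667
```

```bash
python3 - <<'E'
from pick import *
if pick('short',O['short'][0]): place('short')
for k in SLOT: print(k,changed(k,O[k][0]))
bot.move_ptp([300,-350,300],[np.pi,0,ua-np.pi])
cv2.imwrite("pics/f1.png",crop("top",130,110,300,190,2.6667)); print(bot.get_state()['t'])
E
```

```text
short grip 0.579 expect 0.588
lifted 0.581 [-0.   0.6 -1.1]
over drawer 0.579
touch False [ 462.4 -242.9   41.3]
released 0.651 t 38.65
cork 26.97089460784314
short 17.939342403628117
grey 2.499512670565302
flat 5.506172839506173
39.8667
```

View pics/f1.png

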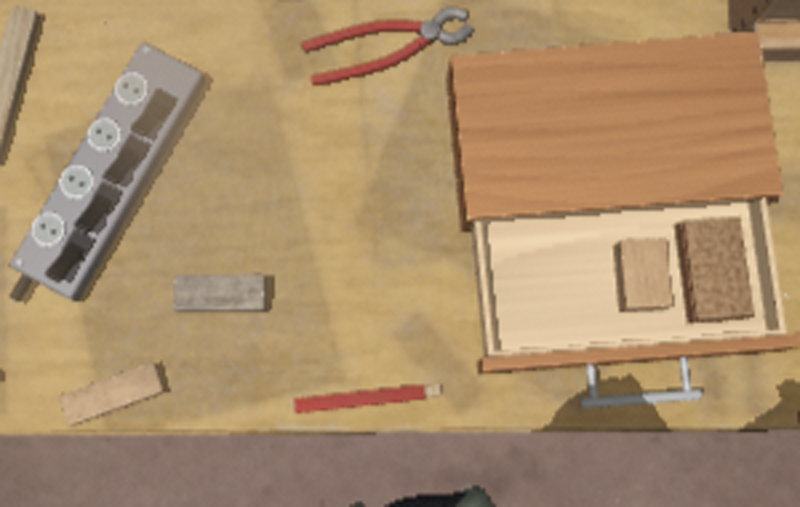

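Both blocks sit in the tray, cork at (715,268) and short at (645,274), and the others have not moved. Next are the grey and flat offcuts.

```bash
python3 - <<'E'
from pick import *
ok=changed('grey',O['grey'][0])<6 and pick('grey',O['grey'][0])
if ok:
    place('grey'); c=changed('flat',O['flat'][0]); print("flat",c)
    if c<8 and pick('flat',O['flat'][0],20): place('flat',20)
s=bot.get_state(); bot.movel(np.r_[s['tcp_pos'][:2],max(200,s['tcp_pos'][2])])
bot.move_ptp([300,-350,300],[np.pi,0,ua-np.pi])
cv2.imwrite("pics/g1.png",crop("top",130,110,300,190,2.6667)); print(bot.get_state()['t'])
E
```

```text
grey grip 0.455 expect 0.471
lifted 0.455 [ 0.3 -0.9 -0.1]
over drawer 0.454
touch False [ 457.7 -174.6   41.3]
released 0.534 t 49.9167
flat 6.849382716049384
flat grip 0.392 expect 0.412
lifted 0.391 [ 0.4 -1.5  0.2]
over drawer 0.394
touch False [ 453.6 -113.8   37.3]
released 0.474 t 60.1167
61.8
```

View pics/g1.png

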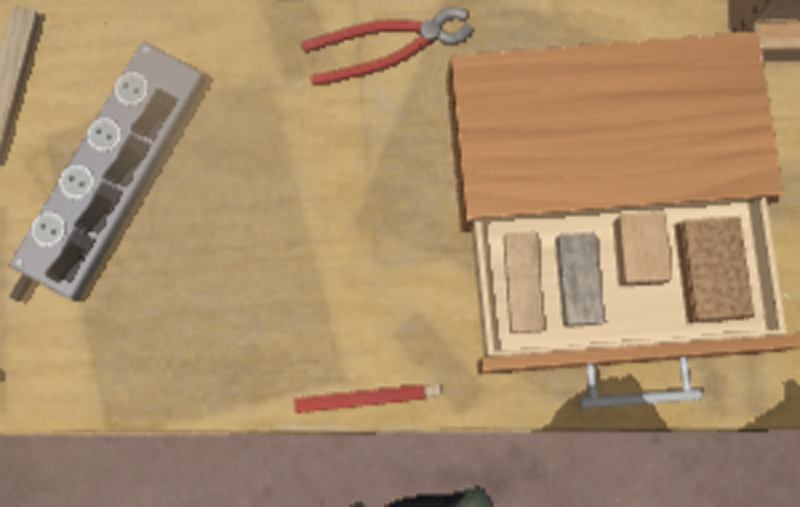

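All four pieces lie flat in the tray. The short block has been knocked a couple of cm inward but is still inside. Closing the drawer.

```bash
python3 - <<'E'
from pick import *
rot=[np.pi,0,ua+np.pi/2]
H=lambda d,z: local((*hd,ua),[(150-d,0,z)])[0]
bot.grip(0.36,40); bot.move_ptp(H(150,150),rot); print("touch",bot.movel(H(150,44),max_speed=60,threshold=12))
bot.grip(0.0,40); print(bot.get_state()['opening'])
D=lambda:150-(bot.get_state()['tcp_pos'][:2]-hd)@[np.cos(ua),np.sin(ua)]
for i in range(2):
    print("stop",bot.movel(H(-10,44),max_speed=60,threshold=20),D(),bot.get_state()['contact_force'].round(1))
    if D()<4: break
bot.grip(0.36); s=bot.get_state(); print(s['tcp_pos']); bot.movel(np.r_[s['tcp_pos'][:2],180])
bot.move_ptp([300,-350,300],[np.pi,0,1.64])
a=crop("top",100,50,400,230,1.5); b=crop("side",80,60,400,240,1.5)[:,:600]
c=np.zeros((600,600,3),np.uint8); c[:230]=0; a=cv2.resize(a,(600,345)); b=cv2.resize(b,(425,255)); c[:345]=a; c[345:,:425]=b
cv2.imwrite("pics/h1.png",c); cv2.imwrite("pics/h2.png",crop("top",290,110,150,110,5)); print(bot.get_state()['t'])
E
```

```text
touch True
0.10862654521433876
stop True -0.07184917510315358 [-1.1 -1.4  5.3]
[ 471.78684968 -225.7481676    43.48541959]
70.4333
```

View pics/h1.png

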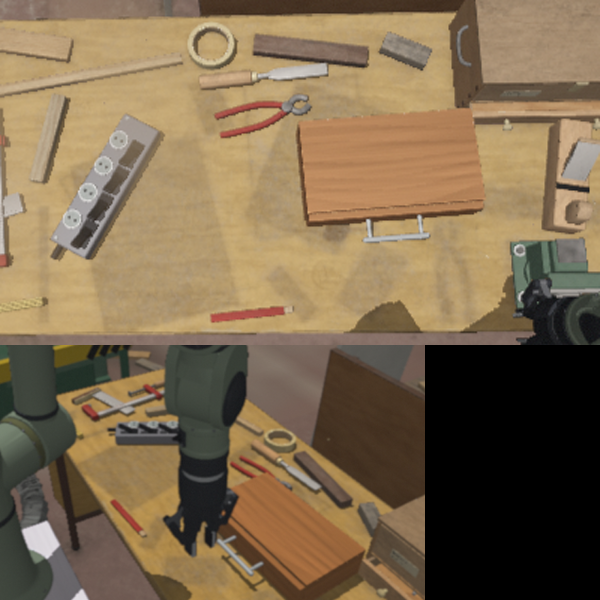

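View pics/h2.png

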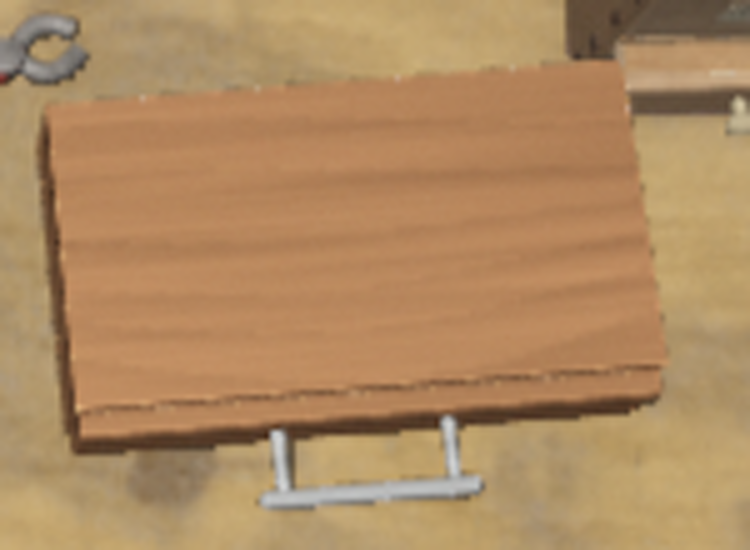

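The drawer front sits flush against the roof and the stroke measured 150 mm. All toggles are off, the pincers haven't moved, and the desk is clear of the short pieces. Handing in.

```bash
python3 -c "
from bench import bot
print(bot.sign_off())"
```

```text
the job is handed in; nothing more can be done
None
```

I've handed the job in at about 70 s of the 210 s allowed; no verdict was reported.

- **Toggles:** I switched off all four in one finger drag along the bank, before touching the drawer. The top view shows all four lying over to OFF.
- **Drawer and pieces:** I pulled the drawer out to its stop and put in the cork block, short block, grey offcut and flat offcut. The picture before closing showed all four lying flat in the tray. I then pushed the drawer shut.
- **Final check:** The drawer travelled 150 mm from stop to stop, and the last picture shows its front flush with the unit. The pincers and the timber at the back look unmoved, and the robot is clear of everything.

**What disagreed or went slightly off:**
- My image estimate of the unit's position was about 4 mm out against the drawer stop, so I used the stop position instead.
- The image estimate of the drawer's centre also differed by about 5 mm, which did not affect the placing.
- While I was placing the last two pieces, the short block shifted a couple of cm inward. It stayed inside the tray and the drawer closed over it.
- When I gripped the handle to close the drawer, the approach stopped on light contact close to the target height. The grip on the bar was normal.

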